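Slide the tube rack home into the code reader's corner stop

TASK

Push the big rack full of capped tubes along the bench, gently and only by its sides, into the corner of the L-shaped stop in front of the code reader, until its long side lies flush against the long back bar and its short side flush against the short side bar. Do not grip, lift or tip the rack, do not touch the tubes from above, and leave everything else on the bench where it stands.

Things in the scene. Friction and masses are not known exactly. Their poses are not given: they have to be found in the camera images.
- rack: Loose white block-shaped tube rack, 96 mm (its x) by 134 mm (its y), 40 mm high, flat upright sides, filled with green-capped tubes whose caps end 58 mm above the bench (three of the 24 places, at its +y end, are empty). Origin: centre of its underside; z up. About 0.35 kg (0.25 to 0.5), it slides on the bench at a push of a few newtons.
- dock: Fixed L-shaped stop: two aluminium bars, 30 mm high, 20 mm wide. Origin: the inside corner at bench height; z up. Inner face of the long back bar: plane x = 0 (bar at y -260 to +20 mm). Inner face of the short side bar: plane y = 0 (bar at x -150 mm to 0). The rack goes on the negative x, negative y side. +x points away from the robot, +y to its left, within 0.15 rad.
- bay (a point): The rack's place on the bench in the corner of the stop, thinly outlined by flat yellow tape: the seated rack's origin lies here (x = -48 mm, y = -67 mm from the stop's origin) with its axes parallel to the stop's. The grey code reader, 50 mm high, stands behind the back bar (22 to 72 mm beyond its inner face).
- pot: Bystander: loose specimen pot with a white lid, 48 mm across, 58 mm high. Origin: centre of its underside.
- tape_roll: Bystander: loose roll of paper tape lying flat, 60 mm across, 24 mm high. Origin: centre of its underside.
- small_rack: Bystander: loose small empty white rack, 76 mm (x) by 94 mm (y), 30 mm high, no tubes. Origin: centre of its underside.
- scanner: Bystander: loose grey hand scanner lying on its side, 190 mm long along its x, 55 mm wide, 45 mm high. Origin: near mid-length, on the bench.
- marker: Bystander: loose white marker pen with black cap, 118 mm long along its x, 15 mm wide, 13 mm high. Origin: near mid-length, on the bench.
- gel: Bystander: loose hand-gel bottle, 64 mm across, 160 mm high. Origin: centre of its underside.
There are look-alikes about, which are no part of the job. What is shaped like the rack but blue or yellow is not meant.

How it is judged:
At the end, for the whole second after the job is handed in: The rack stands flat and at rest in the corner: its centre within 4 mm of the fully seated place along each bar's normal, and square to the bars within 0.05 rad (x of rack in the frame of dock between -0.052 and -0.044 m and y of rack in the frame of dock between -0.071 and -0.063 m and angle between the x axis of rack and the x axis of dock, either way round below 0.05 rad and height (world z) of rack below 0.004 m and angle between rack's own z axis and vertical below 0.05 rad and linear speed of rack below 0.01 m/s); the robot touches nothing.
It fails at once if the rack is lifted (8 mm or more) (height (world z) of rack above 0.008 m).
It fails at once if the rack is tipped (over 0.15 rad) (angle between rack's own z axis and vertical above 0.15 rad).
It fails at once if the rack is slammed along (faster than 0.4 m/s) (linear speed of rack above 0.4 m/s).
It fails at once if the fingers reach in among the tubes from above (x of the grasp point in the frame of rack between -0.043 and 0.043 m and y of the grasp point in the frame of rack between -0.062 and 0.062 m and z of the grasp point in the frame of rack below 0.07 m).
It fails at once if a bystander (pot, tape roll, small rack, scanner, marker or gel bottle) is moved over 20 mm (distance of any of pot, tape_roll, small_rack, scanner, marker, gel from where it was at the start of the episode above 0.02 m).
It also fails if it takes over 64 s, if anything falls off the work surface, if the arm or the gripper's body presses on something with over 40 N, if the wrist force passes 120 N, or if a joint passes its speed limit or range.

ROBOT

A 6-joint arm with a two-finger parallel gripper is mounted at the origin on the work surface. World frame = base frame: x ahead of the robot, y to its left, z up, the work surface at z = 0. Lengths are in m, angles in rad, forces in N, time in s.
With the tool pointing down it reaches from about 0.4 to 0.825 m from the base axis. Payload 7 kg.
Tool frame: the origin (TCP) lies between the finger pads; the fingertips stand 25 mm ahead of it and the grasp point (between the pads) lies 6 mm ahead of it (arm.tip_extent is the z of the fingertips in the tool frame, in m); z points along the fingers, x is the direction in which the jaws open and shut, and the axes are right-handed (so a half turn about z gives the same grasp; the last joint's range is limited). The gripper opens to 88 mm and grips with 3 to 60 N. Pads are 19 mm wide; open, the fingers measure 130 mm over their backs; the gripper's body (78 mm by 193 mm) begins 47 mm behind the grasp point.
Start: joints at [1.442, 0.359, 0.012, 0, -1.224, -0.288], TCP at [0.273, 0.617, 0.224] pointing down, gripper open.
Joint ranges: [-3.07, 3.07], [-1.43, 2.12], [-1.02, 1.25], [-3.03, 1.67], [-3.05, -0], [-3.03, 3.03]. Speed limits (rad/s): [2.39, 2.39, 3.01, 3.14, 3.14, 3.14].

INTERFACE

Orientations are given as [roll, pitch, yaw] about the fixed x, y, z axes, in that order (R = Rz(yaw) Ry(pitch) Rx(roll)).
In Python, from station import monitor, grab_frame, job_done, arm gives the robot as it stands.
- The arm moves only by the shell command python3 -m jog 'ROWS' [FORCE]. ROWS is JSON, a list that holds one entry, the list of rows, each a list of 7 numbers: the shift along the world's x, y, z in m, then the turn, a rotation vector about the world's x, y, z in rad, then the opening, from 0 (shut) to 1 (fully open). In form: [[[dx, dy, dz, ax, ay, az, claw], ...]]. A call has 1 to 20 rows; each row shifts and turns the commanded pose from where the row before left it; what a row does not reach is not made up. A row lasts 1/8 s, in which the tool goes at most 62.5 mm and 10.7 degrees, less where a joint would pass 70% of its speed; a pose out of reach is approached as far as the arm can. A call is refused whole if a number of a shift passes 0.0625 or a number of a turn 0.188, either way. A call with a gripper value outside its range is refused whole. The fingers move at their own pace and stop on an object; FORCE is the grip in N (left out, the last holds). Time passes only in rows, so rows that do not move let the fingers close. It gives the time, the measured TCP pose, the force and the opening at its end, in the units of the state.
- monitor.get_state(): the state, without advancing time (a new reading comes with each control period).
- grab_frame(name): name is "scene" or "top" or "wrist"; returns a dict with "pixels" (384x512x3 uint8, red, green, blue), "K" (3x3 intrinsics, pixels), "view" (4x4, takes a point from world to camera coordinates); the wrist camera has in their place "hand_eye" (4x4, takes a point from camera to tool coordinates, whose origin is the TCP and whose axes are the tool frame's). Camera axes: x right, y down, z forward; pixel columns grow to the right and rows downward; lengths in m; the calibration is good to about 2 mm. The wrist camera is an equidistant fisheye: a pixel r from the principal point sees the ray r / f radians off the axis. A picture is of the moment at which its call begins: read the wrist's pose just before it. There is no depth.
- job_done(): hands the job in, once; it reports no verdict.
The state is a dict: "t": time; "q": joint angles; "qd": joint speeds; "joint_efforts": joint torques, N m; "eef_pos": TCP position; "ee_rot": TCP orientation; "force": force on the tool from outside, world axes, zero at the start; "moment": the same for the moment, N m; "width": finger opening in m.
Only numpy, scipy, OpenCV 4.12 (cv2) and the standard library are available. Lean on these libraries where they do the work, as an engineer would, in place of code of your own. Each camera call takes 0.05 s, during which the arm holds its last target.

## Working session

There is one attempt and no reset: what is moved stays moved. The work goes in short steps, Python scripts to look and compute and a shell command to move; the robot and the scene stay as the last step left them, time stands still between calls to the robot, and variables do not carry over. Pictures are saved under pics/ and viewed, and the job is handed in when it is done.

```bash
mkdir -p pics; ls; python3 - <<'E'
from station import monitor, grab_frame, arm
import cv2, numpy as np
for n in ("scene","top"):
    f=grab_frame(n); cv2.imwrite(f"pics/{n}0.png",cv2.resize(f["pixels"][...,::-1],(800,600)))
    cv2.imwrite(f"pics/{n}0_raw.png",f["pixels"][...,::-1])
    np.savez(f"{n}0.npz",**f)
    print(n,f["K"].round(1).tolist(),f["view"].round(3).tolist())
print(monitor.get_state(),arm.tip_extent)
E
```

```text
pics
scene [[436.8, 0.0, 246.8], [0.0, 436.8, 192.0], [0.0, 0.0, 1.0]] [[0.5, 0.866, 0.016, -0.247], [0.688, -0.386, -0.614, -0.315], [-0.526, 0.318, -0.789, 1.52], [0.0, 0.0, 0.0, 1.0]]
top [[380.9, 0.0, 250.9], [0.0, 380.9, 194.9], [0.0, 0.0, 1.0]] [[0.016, -0.999, 0.039, -0.024], [-0.999, -0.018, -0.044, 0.491], [0.045, -0.038, -0.998, 1.06], [0.0, 0.0, 0.0, 1.0]]
{'t': 0.1, 'q': array([ 1.44207623e+00,  3.59307807e-01,  1.11743963e-02, -2.93888164e-04,
       -1.22406807e+00, -2.88098897e-01]), 'qd': array([ 0.00087848, -0.00123423,  0.00091407,  0.0031553 , -0.00089035,
        0.00101317]), 'joint_efforts': array([-1.55193175e-03, -5.84165168e+01,  2.93751329e+01,  7.01565877e+00,
        1.01446323e-02, -4.79918594e-05]), 'eef_pos': array([0.27313202, 0.6168161 , 0.22333423]), 'ee_rot': array([-3.14145827e+00, -1.42575052e-03, -1.98771548e+00]), 'force': array([ 0.23976135,  0.87388757, -0.69729588]), 'moment': array([-0.06405335,  0.00488914,  0.01140407]), 'width': 0.08785058861346763} 0.025
```

View pics/top0.png

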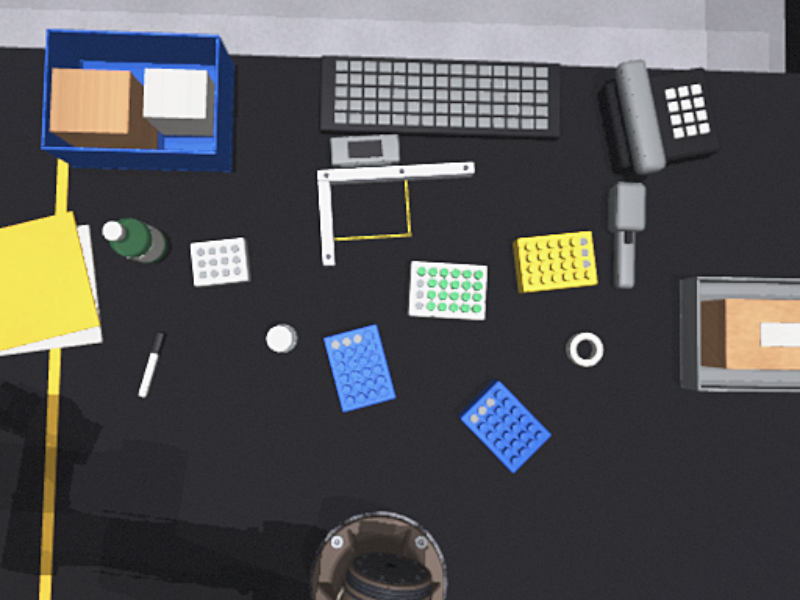

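View pics/scene0.png

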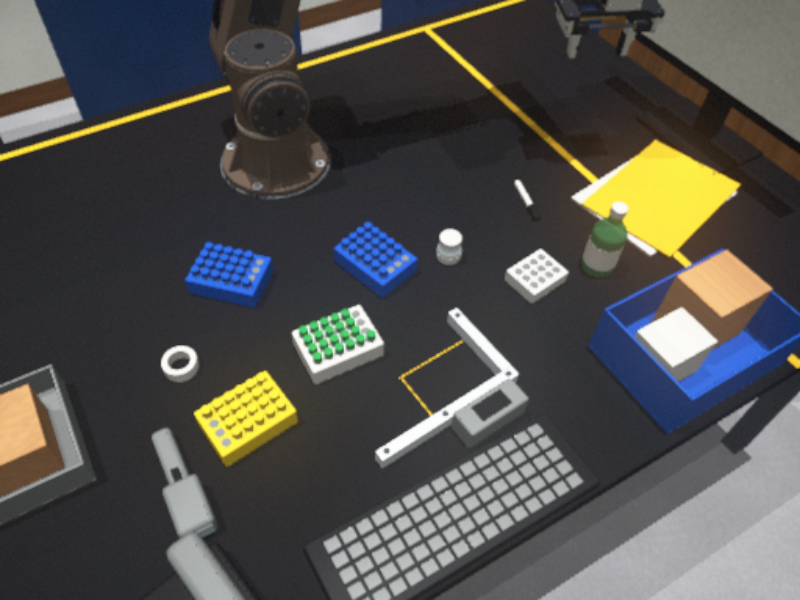

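The top view shows the green-capped rack near (448,290), its empty places at the left. The dock corner is near (332,180), with the tape outline inside it, and all bystanders are clear of the short path between. Next I'll measure.

```bash
cat > h.py <<'E'
import numpy as np, cv2
from station import grab_frame, monitor
def ray(f,px,z):
    px=np.atleast_2d(px).astype(float); K=np.array(f["K"]);V=np.array(f["view"])
    R=V[:3,:3];c=-R.T@V[:3,3]
    d=np.c_[px,np.ones(len(px))]@np.linalg.inv(K).T@R
    return c+d*((z-c[2])/d[:,2])[:,None]
def proj(f,P):
    P=np.atleast_2d(P);V=np.array(f["view"]);q=(P@V[:3,:3].T+V[:3,3])@np.array(f["K"]).T
    return q[:,:2]/q[:,2:]
E
python3 - <<'E'
from h import *
f=dict(np.load("top0.npz")); im=f["pixels"]
print("cam",(-f["view"][:3,:3].T@f["view"][:3,3]).round(3))
hsv=cv2.cvtColor(im,cv2.COLOR_RGB2HSV)
white=((hsv[...,1]<50)&(hsv[...,2]>185)).astype(np.uint8)
s=.64
for n,(x0,y0,x1,y1) in dict(rack=(400,250,500,330),dock=(310,155,490,275)).items():
    m=np.zeros_like(white); sl=np.s_[int(y0*s):int(y1*s),int(x0*s):int(x1*s)]
    m[sl]=white[sl]
    cs,_=cv2.findContours(m,cv2.RETR_EXTERNAL,cv2.CHAIN_APPROX_NONE); c=max(cs,key=cv2.contourArea)
    ap=cv2.approxPolyDP(c,3,True)[:,0]; print(n,cv2.contourArea(c),ap.tolist())
    z=.04 if n=="rack" else .03
    print(ray(f,ap,z).round(4)[:,:2].tolist())
    if n=="rack": print(cv2.minAreaRect(ray(f,c[:,0],z)[:,:2].astype(np.float32)))
crop=im[90:215,190:330,::-1]
cv2.imwrite("pics/crop0.png",cv2.resize(crop,None,fx=5.5,fy=4.7*1,interpolation=cv2.INTER_CUBIC))
E
```

```text
cam [0.444 0.025 1.081]
rack 1602.0 [[263, 168], [262, 201], [309, 203], [310, 170]]
[[0.5649, -0.047], [0.4742, -0.0456], [0.4709, -0.1752], [0.5621, -0.1771]]
((0.5178877115249634, -0.11215290427207947), (0.1341385394334793, 0.09578186273574829), 87.59811401367188)
dock 1006.0 [[302, 104], [203, 109], [207, 169], [213, 169], [211, 115], [302, 110]]
[[0.7487, -0.1547], [0.7272, 0.1216], [0.5601, 0.107], [0.5605, 0.0905], [0.7109, 0.0992], [0.7317, -0.1549]]
```

View pics/crop0.png

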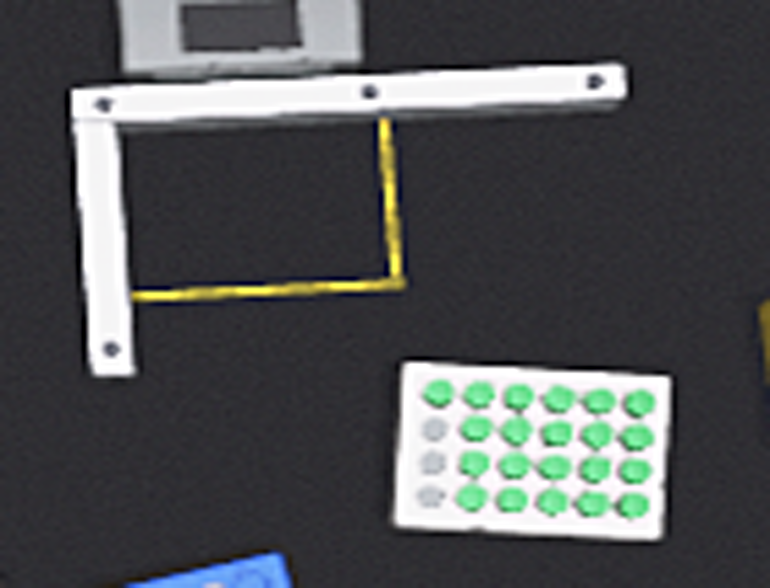

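```bash
cat > m.py <<'E'
from h import *
def side(f,c,a,b,z):
    # fit line (cv2) to contour points near the segment a-b (pixels), middle 80%
    a=np.array(a,float);b=np.array(b,float);u=(b-a)/np.linalg.norm(b-a);n=np.array([-u[1],u[0]])
    d=c-a;t=d@u;L=np.linalg.norm(b-a)
    p=c[(abs(d@n)<2)&(t>.08*L)&(t<.92*L)]
    w=ray(f,p,z)[:,:2].astype(np.float32)
    v=cv2.fitLine(w,cv2.DIST_HUBER,0,.01,.001).ravel(); return v[2:],v[:2]
def inter(l,m):
    s=np.linalg.solve(np.c_[l[1],-m[1]],m[0]-l[0]); return l[0]+s[0]*l[1]
def big(f,lo=150,roi=(256,160,320,211),k=4):
    x0,y0,x1,y1=roi
    g=cv2.resize(f["pixels"][y0:y1,x0:x1].min(2),None,fx=k,fy=k,interpolation=cv2.INTER_CUBIC)
    _,m=cv2.threshold(g,lo,255,cv2.THRESH_BINARY)
    m=cv2.morphologyEx(m,cv2.MORPH_CLOSE,np.ones((5,5)))
    cs,_=cv2.findContours(m,cv2.RETR_EXTERNAL,cv2.CHAIN_APPROX_NONE); c=max(cs,key=cv2.contourArea)[:,0]
    return (c+.5)/k-.5+[x0,y0]
E
python3 - <<'E'
from m import *
f=dict(np.load("top0.npz"))
for lo in (110,150):
    c=big(f,lo,(200,95,310,176))
    l=side(f,c,(211,115),(302,110),.03); s=side(f,c,(213,169),(211,115),.03)
    print("dock corner",inter(l,s),"long yaw",np.arctan(-l[1][0]/l[1][1]),"side yaw",np.arctan(s[1][1]/s[1][0]))
    c=big(f,lo,(256,160,320,211))
    r=cv2.minAreaRect(ray(f,c,.04)[:,:2].astype(np.float32)); print("rack",r)
im=f["pixels"];hsv=cv2.cvtColor(im,cv2.COLOR_RGB2HSV)
b=cv2.inRange(hsv,(100,120,90),(125,255,255));b[:190]=0
cs,_=cv2.findContours(b,cv2.RETR_EXTERNAL,cv2.CHAIN_APPROX_NONE)
for c in cs:
    if cv2.contourArea(c)>500: print("blue",cv2.boxPoints(cv2.minAreaRect(ray(f,c[:,0],.045)[:,:2].astype(np.float32))).round(3).tolist())
print("yellow rack",ray(f,np.array([[515,240],[520,293],[597,285],[592,232]])*.64,.04).round(3)[:,:2].tolist())
print("pot",ray(f,[[281*.64,338*.64]],.058),"scanner tip",ray(f,np.array([[612,185],[615,285]])*.64,.045)[:,:2])
E
```

```text
dock corner [0.70853335 0.09972006] long yaw 0.081069425 side yaw 0.079551175
rack ((0.5177870392799377, -0.11192679405212402), (0.13669808208942413, 0.09811704605817795), 87.60020446777344)
dock corner [0.7095752  0.10045101] long yaw 0.08023186 side yaw 0.0789688
rack ((0.5180809497833252, -0.11190898716449738), (0.13538122177124023, 0.09719324856996536), 87.51661682128906)
blue [[0.20000000298023224, -0.2280000001192093], [0.26899999380111694, -0.296999990940094], [0.367000013589859, -0.19900000095367432], [0.2980000078678131, -0.12999999523162842]]
blue [[0.3019999861717224, 0.0689999982714653], [0.32899999618530273, -0.024000000208616257], [0.4580000042915344, 0.012000000104308128], [0.4320000112056732, 0.10599999874830246]]
yellow rack [[0.609, -0.231], [0.515, -0.241], [0.532, -0.379], [0.626, -0.37]]
pot [[0.42907337 0.17422938 0.058     ]] scanner tip [[ 0.71057072 -0.40402368]
 [ 0.53177254 -0.40933419]]
```

```bash
python3 -m jog '[[[0.04,-0.03,0,0,0,0.025,0.7],[0.04,-0.03,0,0,0,0.025,0.7],[0.04,-0.03,0,0,0,0.025,0.7],[0.04,-0.03,0,0,0,0.025,0.7],[0,-0.0385,0,0,0,0.025,0.7],[0,-0.0385,0,0,0,0.025,0.7],[0,-0.0385,0,0,0,0.025,0.7],[0,-0.0385,0,0,0,0.025,0.7],[0,-0.0385,0,0,0,0.025,0.7],[0,-0.0385,0,0,0,0.025,0.7],[0,-0.0385,0,0,0,0.025,0.7],[0,-0.0385,0,0,0,0.025,0.7],[0,-0.0385,0,0,0,0.025,0.7],[0,-0.0385,0,0,0,0.025,0.7],[0,-0.0385,0,0,0,0.025,0.7],[0,-0.0385,0,0,0,0.025,0.7],[0,-0.0385,0,0,0,0.025,0.7],[0,-0.0385,0,0,0,0.025,0.7],[0,-0.0385,0,0,0,0.025,0.7],[0,-0.0385,0,0,0,0.022,0.7]]]' && python3 -m jog '[[[0,0,0,0,0,0,0.7],[0,0,0,0,0,0,0.7],[0,0,0,0,0,0,0.7]]]'; python3 -c "
from station import monitor;print(monitor.get_state()['q'])"
```

```text
t: 2.6
eef_pos: [0.4329, -0.1201, 0.2241]
ee_rot: [3.142, 0.0, -1.49]
force: [1.0, 0.7, 0.7]
width: 0.0615
t: 2.98
eef_pos: [0.4333, -0.1181, 0.2241]
ee_rot: [3.142, 0.0, -1.49]
force: [0.0, 0.1, -0.2]
width: 0.0613
[ 1.74937273e-01 -2.35648609e-02 -4.59218383e-01 -1.52666647e-04
 -1.13515932e+00  1.47696618e+00]
```

```bash
python3 -m jog '[[[0,0,-0.03,0,0,0,0.7],[0,0,-0.03,0,0,0,0.7],[0,0,-0.03,0,0,0,0.7],[0,0,-0.03,0,0,0,0.7],[0,0,-0.02,0,0,0,0.7],[0,0,-0.02,0,0,0,0.7],[0,0,-0.016,0,0,0,0.7],[0,0,-0.01,0,0,0,0.7],[0,0,0,0,0,0,0.7],[0,0,0,0,0,0,0.7]]]'; python3 - <<'E'
from h import *
f=grab_frame("scene");cv2.imwrite("pics/s1.png",cv2.resize(f["pixels"][80:300,100:393,::-1],(800,600)))
E
```

```text
t: 4.22
eef_pos: [0.4338, -0.1186, 0.0387]
ee_rot: [-3.141, -0.0, -1.49]
force: [0.1, -0.7, -0.5]
width: 0.0613
```

View pics/s1.png

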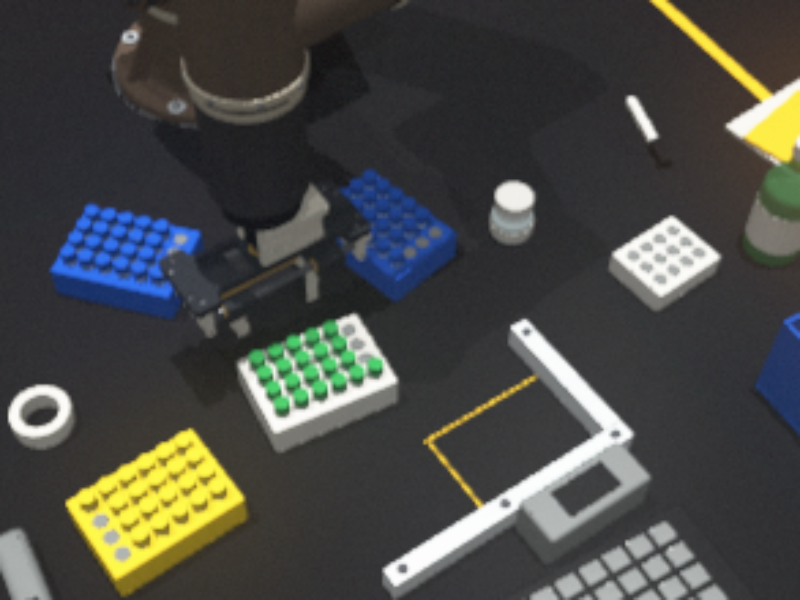

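The fingers are down, at (210-315, 300) in the crop, on the near side of the rack and clear of everything. Pushing along the dock's x.

```bash
python3 -m jog '[[[0.01,0.0008,0,0,0,0,0.7],[0.01,0.0008,0,0,0,0,0.7],[0.01,0.0008,0,0,0,0,0.7],[0.01,0.0008,0,0,0,0,0.7],[0.01,0.0008,0,0,0,0,0.7],[0.01,0.0008,0,0,0,0,0.7],[0.01,0.0008,0,0,0,0,0.7],[0.01,0.0008,0,0,0,0,0.7],[0.01,0.0008,0,0,0,0,0.7],[0.01,0.0008,0,0,0,0,0.7],[0.01,0.0008,0,0,0,0,0.7],[0.01,0.0008,0,0,0,0,0.7],[0.01,0.0008,0,0,0,0,0.7],[0.01,0.0008,0,0,0,0,0.7],[0.01,0.0008,0,0,0,0,0.7],[0.01,0.0008,0,0,0,0,0.7]]]'; python3 - <<'E'
from h import *
f=grab_frame("scene");cv2.imwrite("pics/s2.png",cv2.resize(f["pixels"][80:300,100:393,::-1],(800,600)))
E
```

```text
t: 6.28
eef_pos: [0.5939, -0.106, 0.0381]
ee_rot: [3.142, -0.0, -1.491]
force: [-0.7, 0.3, 0.1]
width: 0.0612
```

View pics/s2.png

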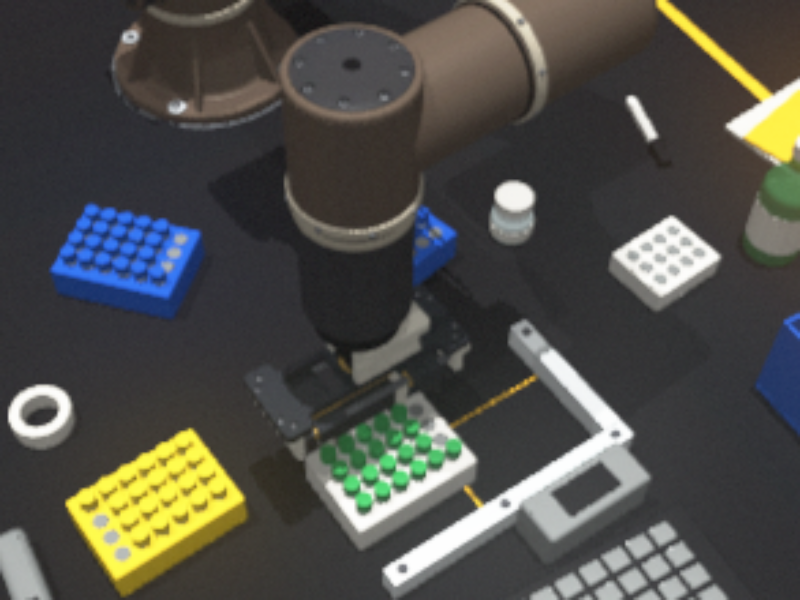

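The rack has moved up square in front of the fingers, its far edge running parallel to the bar about 25 mm away. Creeping on.

```bash
python3 -m jog '[[[0.005,0.0004,0,0,0,0,0.7],[0.005,0.0004,0,0,0,0,0.7],[0.005,0.0004,0,0,0,0,0.7],[0.004,0.0003,0,0,0,0,0.7],[0.002,0.0002,0,0,0,0,0.7]]]'; for i in 1 2; do :; done; python3 -m jog '[[[0.002,0.0002,0,0,0,0,0.7],[0,0,0,0,0,0,0.7]]]'
```

```text
t: 6.95
eef_pos: [0.6145, -0.1043, 0.0382]
ee_rot: [3.142, -0.0, -1.491]
force: [-3.4, -1.0, 2.1]
width: 0.0612
t: 7.2
eef_pos: [0.6165, -0.1041, 0.0382]
ee_rot: [-3.141, -0.0, -1.49]
force: [-0.8, -0.6, 0.5]
width: 0.0616
```

```bash
python3 -m jog '[[[0.002,0.0002,0,0,0,0,0.7],[0,0,0,0,0,0,0.7]]]'
```

```text
t: 7.45
eef_pos: [0.6185, -0.1039, 0.0382]
ee_rot: [-3.141, -0.0, -1.491]
force: [-1.7, -1.2, -0.5]
width: 0.0611
```

```bash
python3 - <<'E'
from h import *
f=grab_frame("scene");cv2.imwrite("pics/s3.png",cv2.resize(f["pixels"][150:300,180:380,::-1],(800,600)))
E
```

```text
(no output)
```

View pics/s3.png

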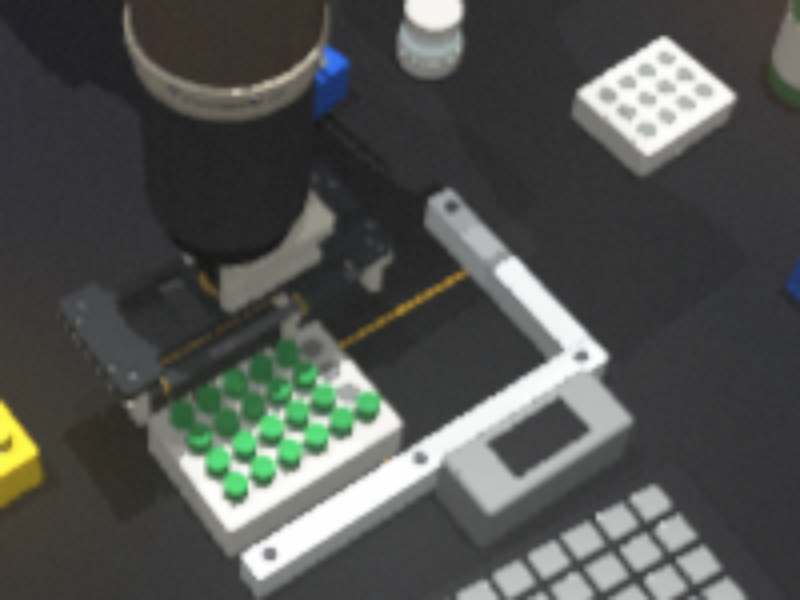

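```bash
python3 -m jog '[[[0.0015,0.0001,0,0,0,0,0.7],[0,0,0,0,0,0,0.7]]]';python3 -m jog '[[[0.0015,0.0001,0,0,0,0,0.7],[0,0,0,0,0,0,0.7]]]'
```

```text
t: 7.75
eef_pos: [0.6199, -0.1038, 0.0382]
ee_rot: [-3.142, -0.0, -1.491]
force: [-1.3, -0.5, 1.3]
width: 0.0615
t: 8.0
eef_pos: [0.6215, -0.1037, 0.0382]
ee_rot: [-3.141, -0.0, -1.491]
force: [-2.7, 0.2, 1.7]
width: 0.061
```

```bash
python3 -m jog '[[[0.0015,0.0001,0,0,0,0,0.7],[0,0,0,0,0,0,0.7]]]';python3 -m jog '[[[0.0015,0.0001,0,0,0,0,0.7],[0,0,0,0,0,0,0.7]]]'
```

```text
t: 8.25
eef_pos: [0.623, -0.1036, 0.0382]
ee_rot: [-3.141, -0.0, -1.491]
force: [-2.8, -0.0, 1.3]
width: 0.061
t: 8.5
eef_pos: [0.6245, -0.1035, 0.0382]
ee_rot: [-3.141, -0.0, -1.491]
force: [-1.3, 0.1, 1.3]
width: 0.0611
```

```bash
python3 -m jog '[[[0.0015,0.0001,0,0,0,0,0.7],[0,0,0,0,0,0,0.7]]]';python3 -m jog '[[[0.0015,0.0001,0,0,0,0,0.7],[0,0,0,0,0,0,0.7]]]';python3 - <<'E'
from h import *
f=grab_frame("scene");cv2.imwrite("pics/s4.png",cv2.resize(f["pixels"][150:300,180:380,::-1],(800,600)))
f=grab_frame("top");cv2.imwrite("pics/t4.png",cv2.resize(f["pixels"][80:230,180:380,::-1],(800,600)))
E
```

```text
t: 8.75
eef_pos: [0.626, -0.1034, 0.0382]
ee_rot: [-3.141, -0.0, -1.491]
force: [-1.9, -0.1, 1.3]
width: 0.0614
t: 9.0
eef_pos: [0.6275, -0.1033, 0.0382]
ee_rot: [-3.141, -0.0, -1.491]
force: [-2.0, -0.1, 1.4]
width: 0.0614
```

View pics/s4.png

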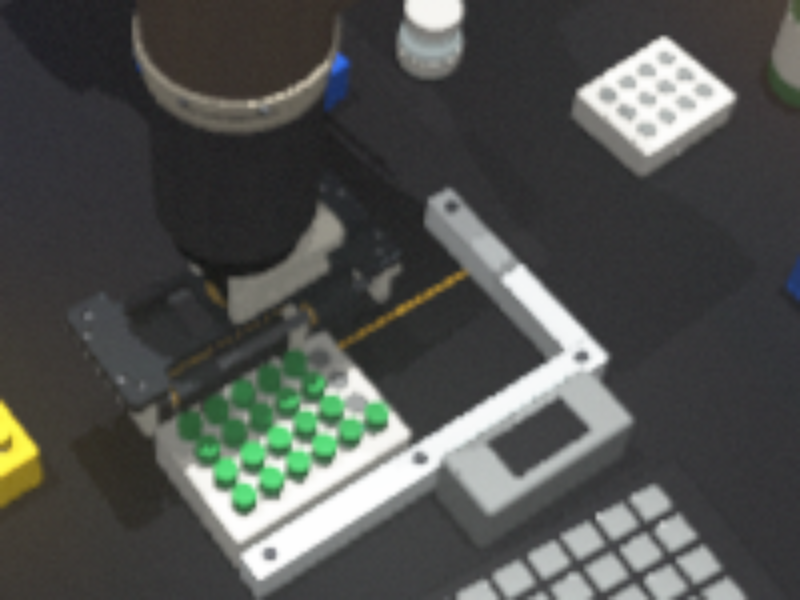

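View pics/t4.png

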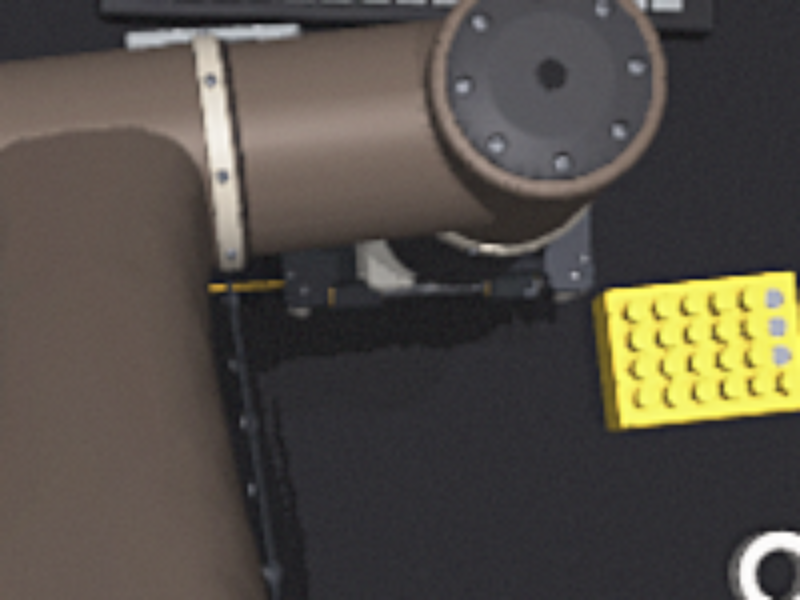

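```bash
for i in 1; do python3 -m jog '[[[0.0015,0.0001,0,0,0,0,0.7],[0,0,0,0,0,0,0.7]]]';python3 -m jog '[[[0.001,0.0001,0,0,0,0,0.7],[0,0,0,0,0,0,0.7]]]'; python3 -m jog '[[[0.001,0.0001,0,0,0,0,0.7],[0,0,0,0,0,0,0.7]]]';done
```

```text
t: 9.35
eef_pos: [0.6289, -0.1032, 0.0382]
ee_rot: [-3.141, -0.0, -1.491]
force: [-1.7, -0.6, 1.0]
width: 0.0615
t: 9.6
eef_pos: [0.6299, -0.1031, 0.0382]
ee_rot: [-3.142, -0.0, -1.491]
force: [-2.0, -1.1, 1.7]
width: 0.0615
t: 9.85
eef_pos: [0.6304, -0.103, 0.0381]
ee_rot: [3.141, 0.0, -1.491]
force: [-4.3, 0.1, 1.9]
width: 0.0612
```

```bash
python3 - <<'E'
from m import *
f=grab_frame("scene");np.savez("scene5.npz",**f)
im=f["pixels"]
# overlay of expected edges
def W(p,z):
    c,s=np.cos(.08),np.sin(.08);p=np.array(p,float)
    return np.c_[p@np.array([[c,s],[-s,c]])+[.7095,.1003],np.full(len(p),z)]
k=4;x0,y0=180,150
v=cv2.resize(im[150:300,180:380,::-1],(800,600),interpolation=cv2.INTER_CUBIC).copy()
def draw(p,z,col):
    q=((proj(f,W(p,z))-[x0,y0]+.5)*k-.5); cv2.polylines(v,[np.round(q*8).astype(np.int32)],False,col,1,cv2.LINE_AA,3)
draw([(0,-.26),(0,0),(-.15,0)],.03,(0,0,255))
draw([(-.0,-.26),(0,0)],.0,(255,0,255))
yc=-.196
draw([(0,yc-.067),(0,yc+.067),(-.096,yc+.067)],.04,(255,255,0))
cv2.imwrite("pics/s5.png",v)
E
```

```text
(no output)
```

View pics/s5.png

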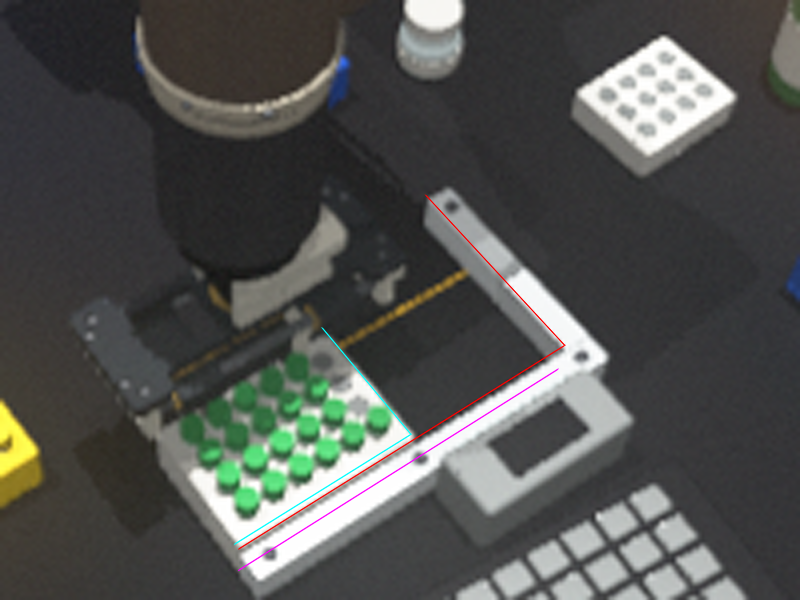

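```bash
python3 -m jog '[[[0.001,0.0001,0,0,0,0,0.7],[0,0,0,0,0,0,0.7]]]';python3 -m jog '[[[0.001,0.0001,0,0,0,0,0.7],[0,0,0,0,0,0,0.7]]]'
```

```text
t: 10.15
eef_pos: [0.6305, -0.103, 0.038]
ee_rot: [3.139, 0.0, -1.491]
force: [-6.2, 0.1, 5.5]
width: 0.0612
t: 10.4
eef_pos: [0.6306, -0.103, 0.038]
ee_rot: [3.138, 0.0, -1.491]
force: [-10.0, 0.8, 8.2]
width: 0.0614
```

```bash
python3 -m jog '[[[-0.005,-0.0004,0,0,0,0,0.7],[-0.01,-0.0008,0,0,0,0,0.7],[-0.01,-0.0008,0,0,0,0,0.7],[-0.01,-0.0008,0,0,0,0,0.7],[0,0,0,0,0,0,0.7],[0,0,0.025,0,0,0,0.7],[0,0,0.025,0,0,0,0.7],[0,0,0.025,0,0,0,0.7],[0,0,0.025,0,0,0,0.7],[0,0,0,0,0,0,0.7]]]'; python3 -m jog '[[[0.009,-0.0105,0,0,0,-0.1571,0.45],[0.009,-0.0105,0,0,0,-0.1571,0.45],[0.009,-0.0105,0,0,0,-0.1571,0.45],[0.009,-0.0105,0,0,0,-0.1571,0.45],[0.009,-0.0105,0,0,0,-0.1571,0.45],[0.009,-0.0105,0,0,0,-0.1571,0.45],[0.009,-0.0105,0,0,0,-0.1571,0.45],[0.009,-0.0105,0,0,0,-0.1571,0.45],[0.009,-0.0105,0,0,0,-0.1571,0.45],[0.009,-0.0105,0,0,0,-0.1571,0.45],[0,0,0,0,0,0,0.45],[0,0,0,0,0,0,0.45]]]'; python3 - <<'E'
from h import *
f=grab_frame("scene");cv2.imwrite("pics/s6.png",cv2.resize(f["pixels"][130:310,150:390,::-1],(800,600)))
f=grab_frame("top");cv2.imwrite("pics/t6.png",cv2.resize(f["pixels"][80:230,180:380,::-1],(800,600)))
E
```

```text
t: 11.65
eef_pos: [0.5995, -0.1056, 0.1406]
ee_rot: [-3.137, -0.0, -1.49]
force: [0.5, 0.7, -0.2]
width: 0.0612
t: 13.15
eef_pos: [0.6873, -0.2103, 0.1374]
ee_rot: [3.141, -0.001, -3.059]
force: [0.1, -0.0, -0.5]
width: 0.0395
```

View pics/s6.png

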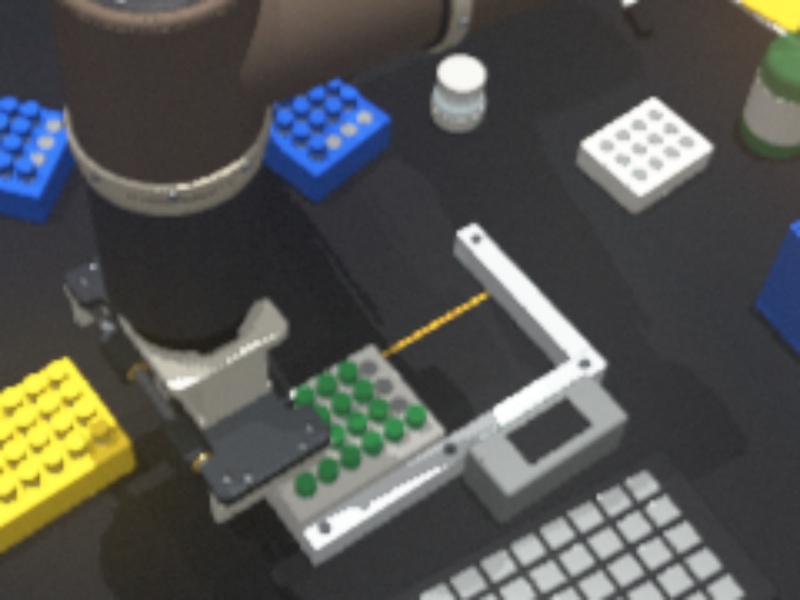

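View pics/t6.png

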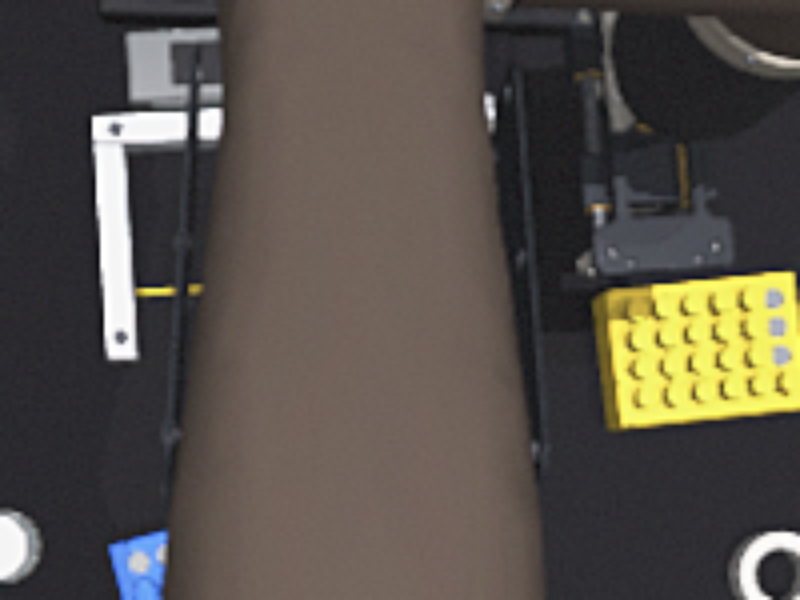

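In the scene view the rack's far side lies along the back bar, with its corner at (440,430), and the hand stands to its right. Narrowing the fingers and descending.

```bash
python3 -m jog '[[[0,0,0,0,0,0,0.3],[0,0,-0.02,0,0,0,0.3],[0,0,-0.02,0,0,0,0.3],[0,0,-0.02,0,0,0,0.3],[0,0,-0.02,0,0,0,0.3],[0,0,-0.012,0,0,0,0.3],[0,0,-0.006,0,0,0,0.3],[0,0,0,0,0,0,0.3],[0,0,0,0,0,0,0.3]]]'; python3 - <<'E'
from h import *
f=grab_frame("scene");cv2.imwrite("pics/s7.png",cv2.resize(f["pixels"][130:310,150:390,::-1],(800,600)))
f=grab_frame("wrist");cv2.imwrite("pics/w7.png",cv2.resize(f["pixels"][...,::-1],(800,600)))
E
```

```text
t: 14.38
eef_pos: [0.6883, -0.2107, 0.0409]
ee_rot: [-3.141, 0.001, -3.061]
force: [0.2, 0.4, -0.5]
width: 0.0258
```

View pics/s7.png

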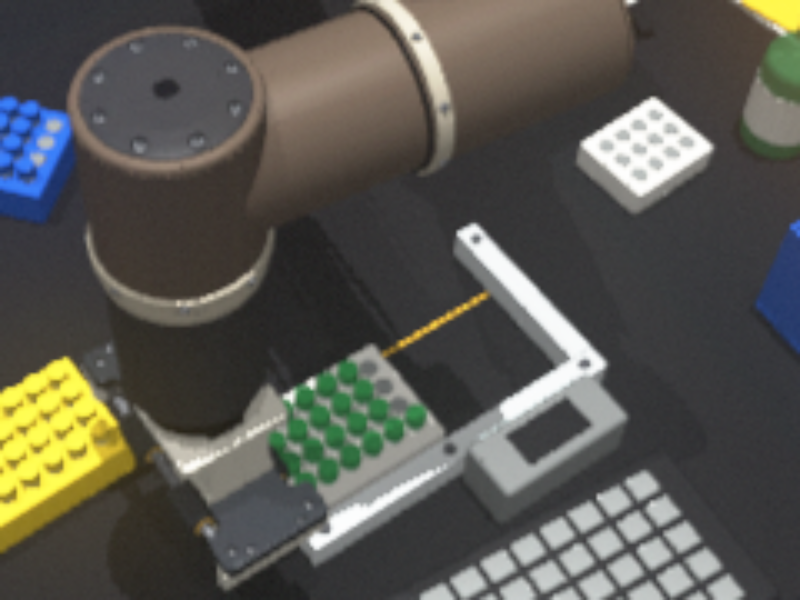

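View pics/w7.png

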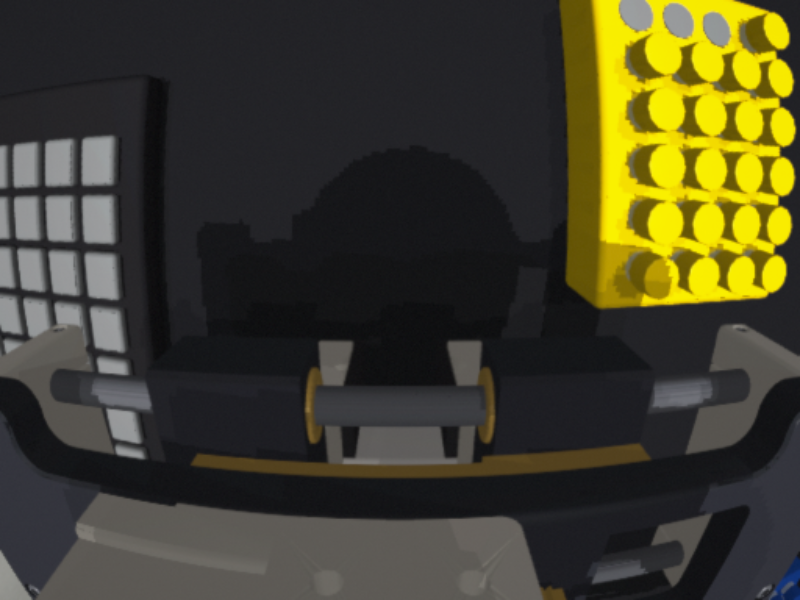

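```bash
python3 -m jog '[[[-0.0008,0.01,-0.0015,0,0,0,0.3],[-0.0008,0.01,-0.001,0,0,0,0.3],[-0.0008,0.01,0,0,0,0,0.3],[-0.0008,0.01,0,0,0,0,0.3],[-0.0008,0.01,0,0,0,0,0.3],[-0.0008,0.01,0,0,0,0,0.3],[-0.0008,0.01,0,0,0,0,0.3]]]';  python3 - <<'E'
from h import *
f=grab_frame("scene");cv2.imwrite("pics/s8.png",cv2.resize(f["pixels"][130:310,150:390,::-1],(800,600)))
E
```

```text
t: 15.35
eef_pos: [0.6823, -0.1402, 0.038]
ee_rot: [-3.141, 0.001, -3.062]
force: [0.3, -3.2, 3.2]
width: 0.0266
```

View pics/s8.png

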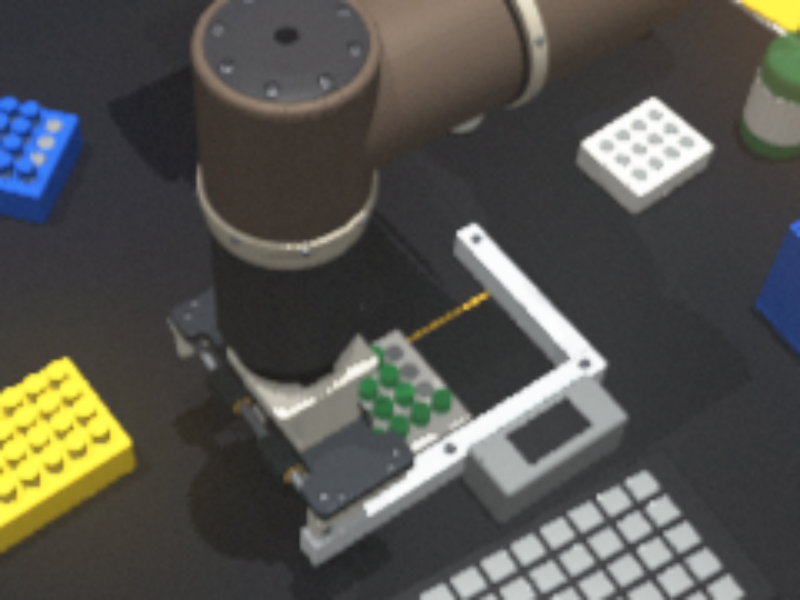

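The rack has moved about 28 mm along the bar, still square, at about 3 N. Continuing.

```bash
python3 -m jog '[[[-0.0008,0.01,0,0,0,0,0.3],[-0.0008,0.01,0,0,0,0,0.3],[-0.0008,0.01,0,0,0,0,0.3],[-0.0008,0.01,0,0,0,0,0.3],[-0.0008,0.01,0,0,0,0,0.3],[-0.0008,0.01,0,0,0,0,0.3],[-0.0008,0.01,0,0,0,0,0.3],[-0.0008,0.01,0,0,0,0,0.3]]]';  python3 - <<'E'
from h import *
f=grab_frame("scene");cv2.imwrite("pics/s9.png",cv2.resize(f["pixels"][130:310,150:390,::-1],(800,600)))
E
```

```text
t: 16.4
eef_pos: [0.6758, -0.0601, 0.0379]
ee_rot: [-3.141, 0.0, -3.061]
force: [0.4, -3.6, 5.0]
width: 0.0265
```

View pics/s9.png

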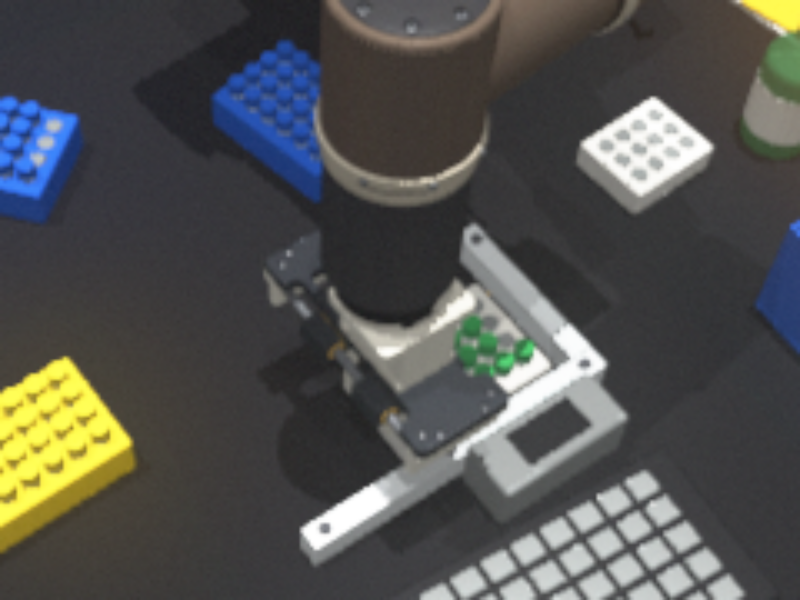

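About 18 mm of gap is left to the side bar, with the rack corner at (550,365). Creeping.

```bash
python3 -m jog '[[[-0.0004,0.005,0,0,0,0,0.3],[-0.0004,0.005,0,0,0,0,0.3],[-0.0002,0.003,0,0,0,0,0.3],[-0.0002,0.002,0,0,0,0,0.3],[0,0,0,0,0,0,0.3]]]'; python3 -m jog '[[[-0.0001,0.0015,0,0,0,0,0.3],[0,0,0,0,0,0,0.3]]]'; python3 -m jog '[[[-0.0001,0.0015,0,0,0,0,0.3],[0,0,0,0,0,0,0.3]]]'
```

```text
t: 17.08
eef_pos: [0.6746, -0.045, 0.0379]
ee_rot: [3.142, 0.0, -3.061]
force: [0.1, -3.2, 5.8]
width: 0.0261
t: 17.32
eef_pos: [0.6745, -0.0437, 0.038]
ee_rot: [-3.141, 0.0, -3.061]
force: [-1.4, -4.3, 5.5]
width: 0.0263
t: 17.58
eef_pos: [0.6744, -0.0422, 0.0379]
ee_rot: [-3.141, 0.0, -3.061]
force: [-0.2, -4.2, 6.1]
width: 0.0265
```

```bash
python3 -m jog '[[[-0.0001,0.0015,0,0,0,0,0.3],[0,0,0,0,0,0,0.3]]]'; python3 -m jog '[[[-0.0001,0.0015,0,0,0,0,0.3],[0,0,0,0,0,0,0.3]]]';python3 - <<'E'
from h import *
f=grab_frame("scene");cv2.imwrite("pics/s10.png",cv2.resize(f["pixels"][180:290,260:407,::-1],(800,600)))
E
```

```text
t: 17.82
eef_pos: [0.6743, -0.0408, 0.0379]
ee_rot: [-3.141, 0.0, -3.061]
force: [-0.6, -2.8, 5.2]
width: 0.0266
t: 18.08
eef_pos: [0.6742, -0.0393, 0.0379]
ee_rot: [-3.141, 0.0, -3.061]
force: [-0.1, -3.9, 6.4]
width: 0.0263
```

View pics/s10.png

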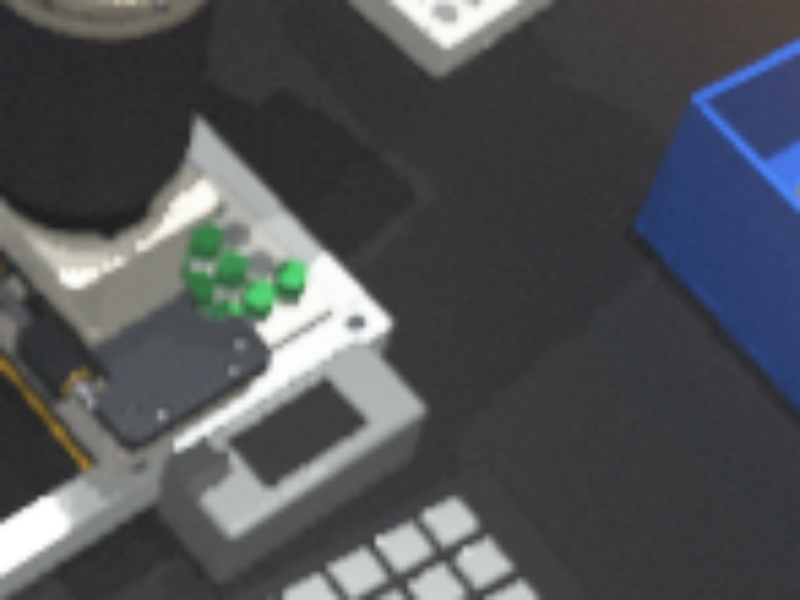

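```bash
python3 -m jog '[[[-0.0001,0.001,0,0,0,0,0.3],[0,0,0,0,0,0,0.3]]]'; python3 -m jog '[[[-0.0001,0.001,0,0,0,0,0.3],[0,0,0,0,0,0,0.3]]]'; python3 -m jog '[[[-0.0001,0.001,0,0,0,0,0.3],[0,0,0,0,0,0,0.3]]]'
```

```text
t: 18.38
eef_pos: [0.6741, -0.0391, 0.0379]
ee_rot: [-3.141, 0.0, -3.061]
force: [1.4, -8.2, 5.0]
width: 0.0264
t: 18.62
eef_pos: [0.6742, -0.039, 0.038]
ee_rot: [-3.14, -0.0, -3.062]
force: [2.5, -11.9, 3.5]
width: 0.0263
t: 18.88
eef_pos: [0.6741, -0.0389, 0.038]
ee_rot: [-3.139, -0.0, -3.062]
force: [3.4, -15.7, 3.7]
width: 0.0261
```

The rack is stopped firmly against the side bar (16 N). Retreating clear to check.

```bash
python3 -m jog '[[[0.0003,-0.004,0,0,0,0,0.3],[0.0008,-0.01,0,0,0,0,0.3],[0.0008,-0.01,0,0,0,0,0.3],[0.0008,-0.01,0,0,0,0,0.3],[0.0008,-0.01,0,0,0,0,0.3],[0,0,0,0,0,0,0.3],[0,0,0.03,0,0,0,0.3],[0,0,0.03,0,0,0,0.3],[0,0,0.03,0,0,0,0.3],[0,0,0.03,0,0,0,0.3],[-0.03,-0.04,0,0,0,0,0.3],[-0.03,-0.04,0,0,0,0,0.3],[-0.03,-0.04,0,0,0,0,0.3],[-0.03,-0.04,0,0,0,0,0.3],[-0.02,-0.04,0,0,0,0,0.3],[-0.01,-0.04,0,0,0,0,0.3],[0,-0.04,0,0,0,0,0.3],[0,-0.04,0,0,0,0,0.3],[0,0,0,0,0,0,0.3],[0,0,0,0,0,0,0.3]]]';python3 - <<'E'
from m import *
f=grab_frame("top");np.savez("top11.npz",**f)
cv2.imwrite("pics/t11.png",cv2.resize(f["pixels"][...,::-1],(800,600)))
cv2.imwrite("pics/c11.png",cv2.resize(f["pixels"][85:185,190:323,::-1],(800,600),interpolation=cv2.INTER_CUBIC))
f=grab_frame("scene");np.savez("scene11.npz",**f);cv2.imwrite("pics/s11.png",cv2.resize(f["pixels"][150:290,230:417,::-1],(800,600)))
E
```

```text
t: 21.38
eef_pos: [0.5271, -0.4004, 0.1573]
ee_rot: [3.141, -0.0, -3.062]
force: [0.3, -0.4, -0.2]
width: 0.0265
```

View pics/t11.png

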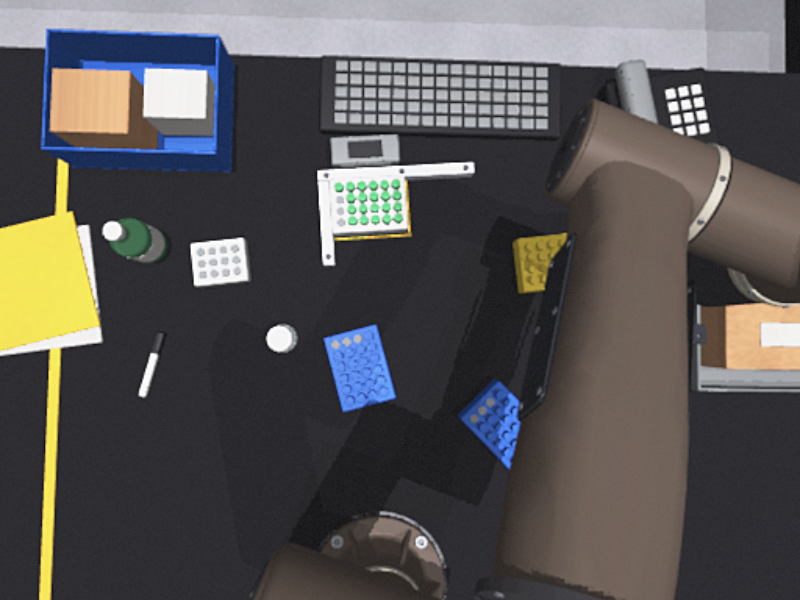

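View pics/c11.png

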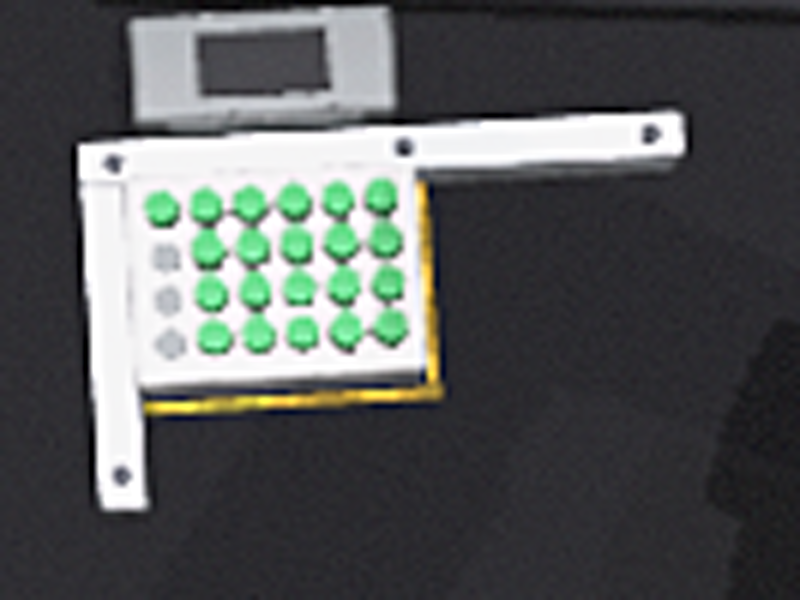

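View pics/s11.png

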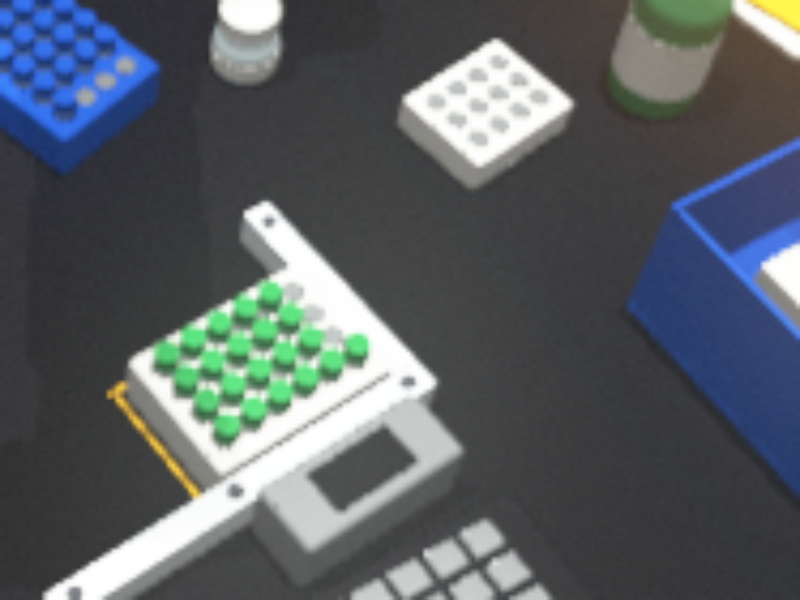

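```bash
python3 - <<'E'
from m import *
f=dict(np.load("top11.npz"))
c0,s0=np.cos(.08),np.sin(.08)
toD=lambda w:(np.asarray(w)-[.7095,.1003])@np.array([[c0,-s0],[s0,c0]])
# approx rack visible near edge and right edge, pixels (from crop: /6.015 + offset)
P=lambda u,v:(u/6.015+190,v/6+85)
for lo in (110,150):
    c=big(f,lo,(200,95,310,176))
    n=side(f,c,P(145,382),P(425,370),.04); r=side(f,c,P(415,180),P(427,370),.04)
    k=toD(inter(n,r)); print("near-right corner in dock (want -.096,-.134)",k.round(4),"yaw err",np.arctan(-n[1][0]/n[1][1])-.08,np.arctan(r[1][1]/r[1][0])-.08)
g=dict(np.load("top0.npz"))
# bystander shift vs start: mask of changed pixels around each
d=cv2.absdiff(f["pixels"],g["pixels"]).max(2)
for nm,(u,v) in dict(pot=(281,338),small=(220,262),marker=(151,365),gel=(135,240)).items():
    u=int(u*.64);v=int(v*.64);a=[x["pixels"][v-25:v+25,u-25:u+25].mean(2).astype(np.float32) for x in (g,f)]
    print(nm,cv2.phaseCorrelate(*a))
E
```

```text
near-right corner in dock (want -.096,-.134) [-0.0963 -0.1337] yaw err 0.0044465065 -0.001250878
near-right corner in dock (want -.096,-.134) [-0.095  -0.1328] yaw err 0.003961675 -0.0027175322
pot ((0.00739686788972449, -0.017098816146518203), 0.9372410051345825)
small ((0.034543125403171615, 0.04708964717282882), 0.9855234663009643)
marker ((-0.014341774506359428, 0.01641006236548037), 0.9904512077331543)
gel ((-0.02806683911208907, -0.04101991809645966), 0.9883566633224488)
```

```bash
python3 - <<'E'
from station import job_done, monitor
from h import *
g=dict(np.load("scene0.npz"));f=grab_frame("scene")
cv2.imwrite("pics/s12.png",cv2.resize(f["pixels"][...,::-1],(800,600)))
print(monitor.get_state()["force"])
E
```

```text
[-0.29737426 -0.10260909  0.40392718]
```

View pics/s12.png

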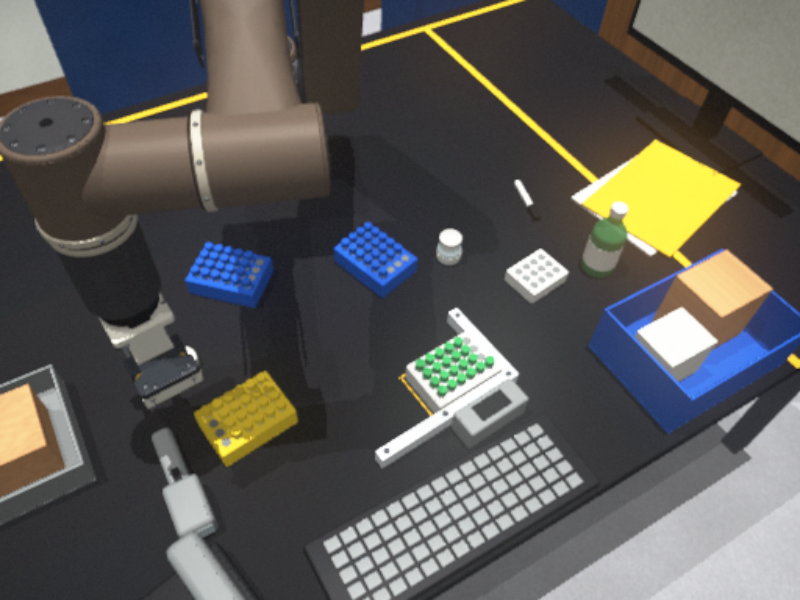

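The scene view shows the rack in the corner around (452,365). The hand is in free air, the scanner at (185,490) is where it was, and the tape roll's visible edge at (192,355) has not moved. Handing in.

```bash
python3 -c "
from station import job_done;print(job_done())"
```

```text
the job is handed in; nothing more can be done
None
```

The rack is in the corner of the stop, flush against both bars as far as the cameras show, and the job is handed in at about 21 s of the 64 s. I pushed it with the two spread fingertips low on its sides. First I pushed it squarely onto the back bar, until it stopped at about 10 N. Then I pushed it from its right end along that bar onto the side bar, until it stopped at about 16 N, and backed the hand away.

**Rack position:** In the top view, the rack's outer corner measured (-95 to -96, -133 to -134) mm in the stop's frame, against (-96, -134) mm when fully seated. It was square to within 0.005 rad. Tilt and height were only judged by eye, and the rack looked flat.

**Bystanders:** The pot, small rack, marker and gel bottle shifted less than 0.1 pixel against the first picture. The scanner and the tape roll were only checked by eye in the scene view. The hand partly hid the tape roll, but it was never pushed near either of them. The wrist force was about zero, with the hand in free air.

**One disagreement:** Both pushes reached the bars with the tool several millimetres further on than I worked out from the pad width (about 8 to 10 mm on the first push). I also saw an unexplained upward force of up to 8 N on the tool while pushing. Because of the mismatch, I trusted the force rise and the pictures over my calculated finger offset.

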